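# Couple the gyro tray to its ball stand and latch it

## Robot

A 6-joint arm with a two-finger parallel gripper is mounted at the origin on the work surface. World frame = base frame: x ahead of the robot, y to its left, z up, the work surface at z = 0. Lengths are in m, angles in rad, forces in N, time in s.
With the tool pointing down it reaches from about 0.375 to 0.925 m from the base axis. Payload 5.7 kg.
Tool frame: the origin (TCP) lies at the very end of the fingers, on their centre line; the grasp point (between the pads) lies 19 mm behind it; z points along the fingers, y is the direction in which the jaws open and shut (so a half turn about z gives the same grasp; the last joint's range is limited). The gripper opens to 88 mm and grips with 3 to 60 N. Pads are 20 mm wide; open, the fingers measure 115 mm over their backs; the gripper's body (75 mm by 178 mm) begins 61 mm behind the grasp point.
Start: joints at [-1.368, 0.359, 1.51, -0, 1.272, -0.115], TCP at [0.187, -0.57, 0.223] pointing down, gripper open.
Joint ranges: [-2.97, 2.97], [-1.01, 2.36], [0.21, 2.38], [-0.96, 4.11], [0.2, 2.71], [-2.98, 2.98]. Speed limits (rad/s): [2.39, 2.39, 3.14, 3.14, 3.14, 3.14].

## Interface

Orientations are given as a unit quaternion [x, y, z, w].
In Python, from cell import arm gives the robot as it stands.
- The arm moves only by the tool move_arm, never from a script. Its argument "series" is a list of rows, each a list of 3 entries, a list of its own where there are three numbers: the shift along the tool's x, y, z in cm, then the turn about the tool's z in degrees, then the gripper's target within -1 to 1 (fully open at 1, half-way at 0, shut at -1). A call has 1 to 8 rows; each row is the pose to reach, as a shift and turn from the pose commanded when the call began, along the tool's axes at that moment; what a row does not reach only later rows make up. A row lasts 1/12 s, in which the tool goes at most 41.7 mm and 7.16 degrees, less where a joint would pass 70% of its speed; a pose out of reach is approached as far as the arm can. A call with a gripper value outside its range is refused whole. The fingers move at their own pace and stop on an object; "newtons" is the grip in N (left out, the last holds). Time passes only in rows, so rows that repeat a pose let the fingers close. It gives the time, the measured TCP pose, the force and the opening at its end, in the units of the state.
- arm.get_state(): the state, without advancing time (a new reading comes with each control period).
- arm.get_image(name): name is "scene" or "top" or "wrist"; returns a dict with "img" (384x512x3 uint8, red, green, blue), "fovy" (degrees; the focal length in pixels is half the picture's height over the tangent of half this angle, whatever the lens; pixels are square), "cx", "cy" (the principal point, pixels), "R" (3x3) and "t" (3): a world point X has camera coordinates R X + t; the wrist camera has in their place "T_tool_cam" (4x4, takes a point from camera to tool coordinates, whose origin is the TCP and whose axes are the flange's). Camera axes: x right, y down, z forward; pixel columns grow to the right and rows downward; lengths in m; the calibration is good to about 2 mm. A picture is of the moment at which its call begins: read the wrist's pose just before it. There is no depth.
- arm.close_job(): hands the job in, once; it reports no verdict.
Trained networks look in the newest picture that a camera, given by its name, has taken for a name from the list of things; names that differ only in an ending like _2 or _b are one class to them, and where a whole thing is asked for, a point or a joint stands for the part that bears it (a point fixed in the world has none). Each returns a list of dicts, best first, with "p" (0 to 1); they miss things now and then, are a little off and sometimes report something else, mostly with a low value. They report only what shows in the picture. A call takes as long as a camera call. They do not tell look-alikes from the thing itself.
- arm.look_for(name, camera): "position" ([row, column] in pixels, amid what is visible of it).
- arm.regions_of(name, camera): "mask" (384x512 bool, what is visible of it) and "position" ([row, column] in pixels, amid what is visible of it).
The state is a dict: "t": time; "q": joint angles; "dq": joint speeds; "effort": joint torques, N m; "eef_pos": TCP position; "ee_rot": TCP orientation; "ft_force": force on the tool from outside, world axes, zero at the start; "torque": the same for the moment, N m; "gripper_width": finger opening in m.
Only numpy, scipy, OpenCV 4.12 (cv2) and the standard library are available. Lean on these libraries where they do the work, as an engineer would, in place of code of your own. Each camera call takes 0.05 s, during which the arm holds its last target.

## Task

Pick up the gyro tray by its handle, lower its cup over the steel ball on the test stand until the cup is fully home on the ball and both rear feet stand on the rest bar, then press the tray's latch lever fully down and let go. Work gently: the ball is clamped off the axis of its round disc, on a side that differs each time, so feel for it and never press the tray on the stand with more than about 30 N; leave the lever up until the cup is home, and leave the other things on the bench where they are.

Things in the scene. Friction and masses are not known exactly. Their poses are not given: they have to be found in the camera images.
- stand: Fixed test stand: aluminium plate 245 x 124 x 12 mm (x -195 to +50, y +-62 mm). Origin: underside, on the axis of the eccentric disc. Own +x runs from the rest bar to the ball end, z up. Disc on the plate: 64 mm diameter x 6 mm, carrying a 32 mm boss, 6 mm high, with the ball's neck.
- disc_axis (a point): Point on the disc's axis (the stand's z axis) at the height of the ball's centre, 49 mm above the bench. The steel ball (22 mm diameter, with a 15 mm wide flat on top, 57 mm above the bench, on a 14 mm neck) stands 9 mm to the side of this axis, in an unknown direction, clamped fast: this reading does not show which way, see it or feel it.
- rest (a point): Middle of the top of the stand's dark steel rest bar, at (-155, 0, 36) mm in the stand's frame; its top is 60 mm in x by 116 mm in y.
- tray: Loose gyro tray, 0.5 to 0.7 kg, 180 mm long. Origin: centre of the cup's mouth, level with the soles of the feet (0 above the bench at the start, 36 mm when coupled). Own +x points from the instrument to the cup, z up. Flat black instrument box x -147 to -72, y +-35, top at z 52 mm. Centre of mass near x = -75 mm. Coupled, its x points the stand's way (0.1 rad off does no harm).
- cup (a point): Centre of the cup's inside ceiling, (0, 0, 21) mm in the tray's frame. Steel cup, open below: 38 mm outside, 25 mm inside diameter, 21 mm deep, cap top at z 34. The ball enters with 1.5 mm play all round; coupled, the ceiling rests on the ball's flat top and the tray's two feet (14 mm diameter, at x -155, y +-42, soles z 0) on the rest bar.
- handle (a point): Centre of the tray's grey handle bar, at (-28, 0, 75) mm in the tray's frame, just behind the cup. The bar runs 60 mm along the tray's x, is 20 mm wide (grip it across, along the tray's y) and 24 mm high; 29 mm are free below it.
- latch (a joint): Angle of the tray's latch lever in rad: 0 = raised by 0.70 rad (40 degrees), 0.70 = pressed fully down, lying level. The pivot lies across the tray (along its y) at (-62, 0, 60) mm in the tray's frame; the 72 mm long flat lever, 18 mm wide, points from there backwards (-x), away from cup and handle. It is stiff by friction: about 6 N down at the pad moves it, and it stays where it is left.
- latch_pad (a point): Top of the lever's press pad (20 x 26 mm, at the lever's free end, 62 mm from the pivot). In the tray's frame it is at about (-106, 0, 104) mm with the lever raised and at (-124, 0, 65) mm with the lever fully down.
- tape: Bystander: blue tape roll, 60 mm across, 22 mm high, lying between the task's things. Origin at its underside.
- plug: Bystander: aluminium cable-less connector plug, 40 x 26 x 22 mm with a black nose 30 mm long to its +x, lying between the task's things. Origin at its underside.
- driver: Bystander: screwdriver 170 mm long, lying at the far side.
- jar: Bystander: clear jar with a white lid, 56 mm across, 75 mm high. Origin at its underside.
- cap: Bystander: small black open cup, 60 mm across, 40 mm high. Origin at its underside.
- relay: Bystander: clear relay block on a black foot, 54 x 40 x 45 mm. Origin at its underside.
There are look-alikes about, which are no part of the job. What is shaped like the tray but blue or green is not meant.

How it is judged:
By the outcome, as a careful person would: the job done as asked, in the order asked, and still so for the second after the job is handed in, with the robot touching nothing.
It also fails if it takes over 72 s, if anything falls off the work surface, if the arm or the gripper's body presses on something with over 40 N, if the wrist force passes 120 N, or if a joint passes its speed limit or range.

## Working session

There is one attempt and no reset: what is moved stays moved. The work goes in short steps, Python scripts to look and compute and a tool call to move; the robot and the scene stay as the last step left them, time stands still between calls to the robot, and variables do not carry over. Pictures are saved under pics/ and viewed, and the job is handed in when it is done.

Besides the shell and the picture viewer there is one more tool, called after "Request:" as name([rows], argument=value, ...), one row to a line, values as JSON. move_arm: Moves the arm, as the interface text tells. Its arguments: {"type":"object","properties":{"series":{"type":"array","items":{"type":"array"}},"newtons":{"type":"number"}},"required":["series"]}

```bash
ls; mkdir -p pics; python3 - <<'E'
from cell import arm
import cv2
for n in ["scene","top","wrist"]:
    d=arm.get_image(n); cv2.imwrite(f"pics/{n}0.png",d["img"][:,:,::-1]); print(n,{k:v for k,v in d.items() if k!="img"})
s=arm.get_state(); print(s)
for c in ["scene","top"]:
    for n in ["stand","tray","cup","handle","latch_pad","rest","disc_axis","tape","plug","jar","cap","relay"]:
        try: print(c,n,[(r["position"],round(r["p"],2)) for r in arm.look_for(n,c)])
        except Exception as e: print(n,e)
E
```

```text
pics
scene {'fovy': 48.65912333998631, 'cx': 253.24644910015445, 'cy': 190.5507832703529, 'R': array([[ 0.05232331,  0.9984198 ,  0.02049817],
       [ 0.53450928, -0.01066123, -0.84509536],
       [-0.8435414 ,  0.05517464, -0.53422248]]), 't': array([ 0.06788394, -0.22688738,  2.21199121])}
top {'fovy': 50.484100141714656, 'cx': 254.4804858185307, 'cy': 197.8857766460247, 'R': array([[-0.02360557, -0.99972035,  0.00141613],
       [-0.99172051,  0.02323777, -0.12629506],
       [ 0.12622683, -0.00438567, -0.99199171]]), 't': array([-0.08321224,  0.60365424,  1.26815292])}
wrist {'fovy': 65.86462127314375, 'cx': 251.3395226630738, 'cy': 192.61239462494618, 'T_tool_cam': array([[-1.51574931e-03, -9.55114296e-01, -2.96233666e-01,
         8.24161401e-02],
       [ 9.99998841e-01, -1.49010860e-03, -3.12332903e-04,
        -6.36214922e-04],
       [-1.43106714e-04, -2.96233796e-01,  9.55115447e-01,
        -1.60866009e-01],
       [ 0.00000000e+00,  0.00000000e+00,  0.00000000e+00,
         1.00000000e+00]])}
{'t': 0.15, 'q': array([-1.36811161e+00,  3.59346967e-01,  1.51120461e+00, -3.
[... 1491 characters left out ...]
 404.8], 0.84), ([209.6, 295.8], 0.79), ([291.9, 312.3], 0.61), ([229.7, 243.7], 0.57)]
top cup [([186.0, 355.8], 0.86), ([289.4, 310.7], 0.76), ([297.9, 404.2], 0.72), ([208.1, 294.8], 0.7), ([230.5, 241.6], 0.69)]
top handle [([231.4, 237.7], 0.98), ([293.2, 309.0], 0.92), ([299.0, 407.2], 0.91), ([211.7, 296.4], 0.83), ([185.8, 353.4], 0.71)]
top latch_pad [([297.8, 411.2], 0.63), ([290.3, 313.9], 0.56), ([178.5, 356.9], 0.42)]
top rest [([216.9, 177.8], 0.63)]
top disc_axis [([216.4, 176.5], 0.58), ([147.3, 282.7], 0.4)]
top tape [([154.8, 223.9], 0.63)]
top plug []
top jar [([142.7, 235.0], 0.79)]
top cap [([146.9, 283.6], 0.83), ([215.0, 175.2], 0.17)]
top relay [([185.0, 93.5], 0.72)]
```

```bash
python3 - <<'E'
import cv2
a=cv2.imread("pics/top0.png"); cv2.imwrite("pics/top0c.png",cv2.resize(a[110:340,60:460],(800,460),interpolation=cv2.INTER_CUBIC))
a=cv2.imread("pics/scene0.png"); cv2.imwrite("pics/scene0c.png",cv2.resize(a[120:270,110:430],(800,375),interpolation=cv2.INTER_CUBIC))
E
```

```text
(no output)
```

View pics/top0c.png

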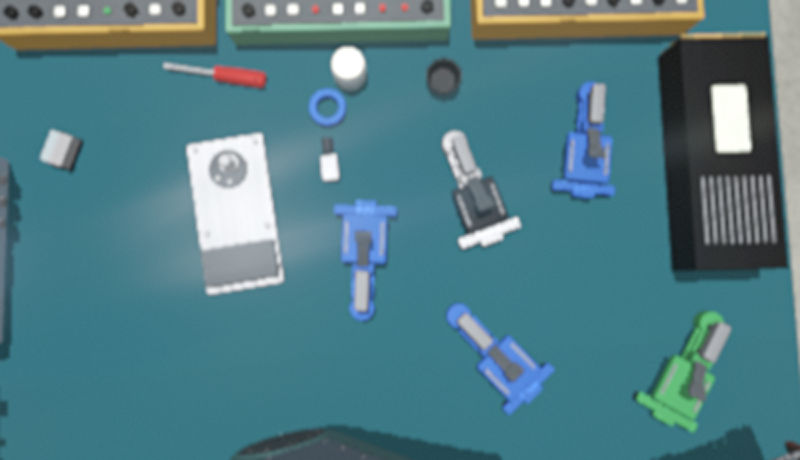

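View pics/scene0c.png

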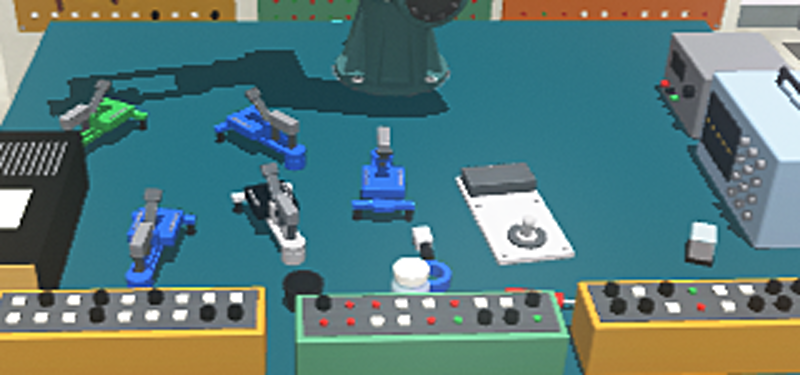

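Candidates for the tray (top picture, row/col): white-and-black at (205,299), blue at (230,242), (292,310) and (180,353), green at (297,405). Only the white/black one fits the description, so I'll check it in a close crop.

```bash
cat > h.py <<'E'
import numpy as np, cv2
def K(d):
    f=d["img"].shape[0]/2/np.tan(np.radians(d["fovy"])/2); return f,d["cx"],d["cy"]
def ray(d,r,c,z,pose=None):
    f,cx,cy=K(d); v=np.array([(c-cx)/f,(r-cy)/f,1.])
    if "R" in d: R=d["R"].T; o=-R@d["t"]
    else:
        T=pose@d["T_tool_cam"]; R=T[:3,:3]; o=T[:3,3]
    w=R@v; return o+w*(z-o[2])/w[2]
def proj(d,X,pose=None):
    f,cx,cy=K(d); X=np.atleast_2d(X)
    if "R" in d: p=X@d["R"].T+d["t"]
    else:
        T=np.linalg.inv(pose@d["T_tool_cam"]); p=X@T[:3,:3].T+T[:3,3]
    return np.c_[p[:,1]/p[:,2]*f+cy,p[:,0]/p[:,2]*f+cx]
def pose(s):
    from scipy.spatial.transform import Rotation as Ro
    T=np.eye(4);T[:3,:3]=Ro.from_quat(s["ee_rot"]).as_matrix();T[:3,3]=s["eef_pos"];return T
E
python3 - <<'E'
import cv2
a=cv2.imread("pics/top0.png"); cv2.imwrite("pics/tr.png",cv2.resize(a[165:240,265:330],None,fx=8,fy=8,interpolation=cv2.INTER_CUBIC))
cv2.imwrite("pics/st.png",cv2.resize(a[165:265,145:210],None,fx=6,fy=6,interpolation=cv2.INTER_CUBIC))
E
```

```text
(no output)
```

View pics/tr.png

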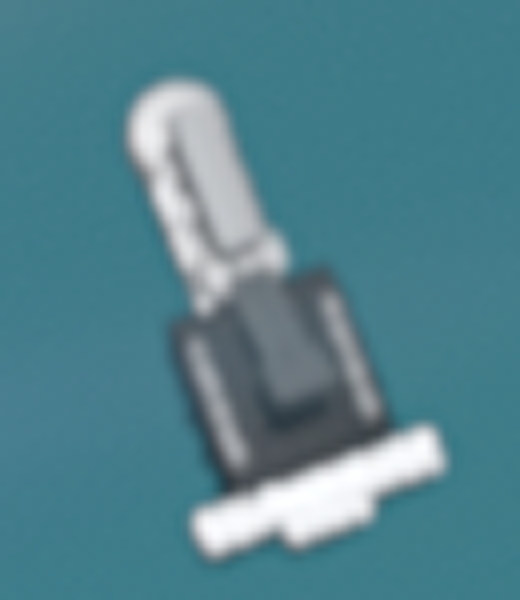

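View pics/st.png

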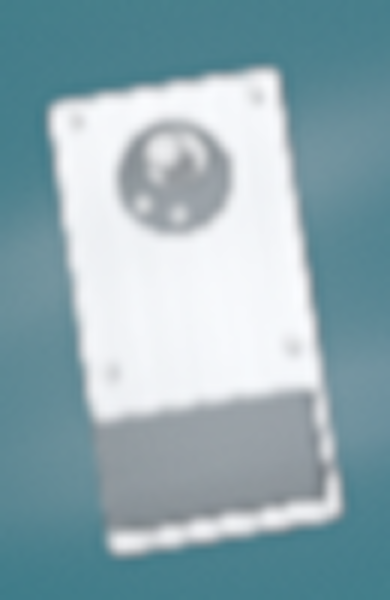

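The white/black tray is the right one: its grey handle is at about (187,292), the box behind it, with the lever raised. The stand's ball appears at the far side of the disc. Next I fit the poses.

```bash
python3 - <<'E'
from h import *
from cell import arm
from scipy.optimize import least_squares
d=arm.get_image("top"); s=arm.get_state()
np.savez("topcal.npz",**d)
def fit(pts,px,x0):
    pts=np.array(pts)/1000.;px=np.array(px)
    def W(p): c,s=np.cos(p[2]),np.sin(p[2]); return np.c_[p[0]+c*pts[:,0]-s*pts[:,1],p[1]+s*pts[:,0]+c*pts[:,1],pts[:,2]]
    r=least_squares(lambda p:(proj(d,W(p))-px).ravel(),x0); print(r.x,np.degrees(r.x[2])); print((proj(d,W(r.x))-px).round(1).tolist()); return r.x
T=lambda c,r:(165+r/8-.5,265+c/8-.5)
S=lambda c,r:(165+r/6-.5,145+c/6-.5)
# tray: box corners top, handle centre
tr=fit([(-72,35,52),(-72,-35,52),(-147,-35,52),(-147,35,52),(-28,0,87)],[T(178,322),T(332,270),T(388,430),T(225,490),T(216,176)],[.65,-.1,.2])
st=fit([(50,62,12),(50,-62,12),(-195,-62,12),(-195,62,12),(0,0,18)],[S(50,100),S(275,68),S(340,515),S(112,552),S(175,178)],[.65,.1,.2])
for n,p,q in [("handle",tr,(-28,0)),("cup",tr,(0,0)),("feet",tr,(-155,0)),("disc",st,(0,0)),("rest",st,(-155,0))]:
    c,s_=np.cos(p[2]),np.sin(p[2]); q=np.array(q)/1000; X=p[:2]+[c*q[0]-s_*q[1],s_*q[0]+c*q[1]]; print(n,X,np.hypot(*X))
# ball flat highlight
print("ball", ray(d,*S(172,155),.057))
Tt=pose(s); print(Tt[:3,:3].round(3))
for n in ["tape","plug","jar","cap"]:
    for r in arm.look_for(n,"top"): print(n,r["p"],ray(d,*r["position"],.02))
E
```

```text
[ 0.65649592 -0.20562867  0.30486027] 17.46720685977209
[[-0.5, -1.6], [-1.1, -0.1], [1.2, 0.9], [0.9, 0.4], [-0.5, 0.4]]
[0.62428902 0.16626659 0.13722509] 7.862418288931174
[[0.8, 0.3], [0.2, 0.1], [-0.3, -0.0], [-0.2, -0.2], [-0.5, -0.2]]
handle [ 0.62978703 -0.21403314] 0.6651630580143632
cup [ 0.65649592 -0.20562867] 0.6879462513772238
feet [ 0.50864314 -0.25215345] 0.5677140201602768
disc [0.62428902 0.16626659] 0.6460505884908686
rest [0.47074611 0.1450634 ] 0.4925903909255716
ball [0.62930653 0.15969875 0.057     ]
[[ 0.95   0.312 -0.   ]
 [ 0.312 -0.95   0.   ]
 [ 0.    -0.    -1.   ]]
tape 0.46 [ 0.71914107 -0.00092118  0.02      ]
tape 0.16 [ 0.56285985 -0.22693249  0.02      ]
plug 0.42 [0.62288218 0.00110218 0.02      ]
plug 0.16 [0.55329291 0.1547787  0.02      ]
jar 0.69 [ 0.79989489 -0.04282808  0.02      ]
jar 0.23 [ 0.57096341 -0.24281141  0.02      ]
cap 0.5 [ 0.76474777 -0.19718418  0.02      ]
```

Request:
move_arm([
  [[53,-20,0],0,1],
  [[53,-20,0],0,1],
  [[53,-20,0],0,1],
  [[53,-20,0],0,1],
  [[53,-20,0],0,1],
  [[53,-20,0],0,1],
  [[53,-20,0],0,1],
  [[53,-20,0],0,1],
])

```text
t: 2.27
eef_pos: [0.4483, -0.3592, 0.2228]
ee_rot: [0.987, 0.158, 0.0, 0.0]
ft_force: [-0.7, -0.7, 0.1]
gripper_width: 0.0881
```

Request:
move_arm([
  [[21.8,-8.1,0],0.7,1],
  [[21.8,-8.1,0],0.7,1],
  [[21.8,-8.1,0],0.7,1],
  [[21.8,-8.1,0],0.7,1],
  [[21.8,-8.1,0],0.7,1],
  [[21.8,-8.1,0],0.7,1],
  [[21.8,-8.1,0],0.7,1],
  [[21.8,-8.1,0],0.7,1],
])

```text
t: 2.93
eef_pos: [0.6294, -0.2145, 0.2222]
ee_rot: [0.988, 0.153, -0.0, -0.0]
ft_force: [0.4, 0.2, -0.4]
gripper_width: 0.0879
```

```bash
python3 - <<'E'
from h import *
from cell import arm
s=arm.get_state(); d=arm.get_image("wrist"); np.savez("w1.npz",**d,pose=pose(s)); print(s["eef_pos"],s["ft_force"])
cv2.imwrite("pics/w1.png",cv2.resize(d["img"][:,:,::-1],(800,600)))
T=pose(s);print(T[:3,:3].round(4))
a=.3049;X=lambda q:np.array([.6565+np.cos(a)*q[0]-np.sin(a)*q[1],-.2056+np.sin(a)*q[0]+np.cos(a)*q[1],q[2]])
for q in [(-.028,0,.087),(-.058,0,.087),(.002,0,.087),(-.155,.042,.01),(-.155,-.042,.01),(0,0,.034)]: print(q,proj(d,X(q),T)*800/512)
E
```

```text
[ 0.62941909 -0.21449802  0.22222265] [ 0.41671671  0.18091324 -0.39897268]
[[ 9.529e-01  3.034e-01 -6.000e-04]
 [ 3.034e-01 -9.529e-01  1.000e-04]
 [-5.000e-04 -2.000e-04 -1.000e+00]]
(-0.028, 0, 0.087) [[286.55013891 393.32332945]]
(-0.058, 0, 0.087) [[328.9534263  393.22724921]]
(0.002, 0, 0.087) [[241.61460252 393.42514744]]
(-0.155, 0.042, 0.01) [[399.30061669 346.40647554]]
(-0.155, -0.042, 0.01) [[399.45359597 439.4229622 ]]
(0, 0, 0.034) [[231.99410595 393.32263683]]
```

View pics/w1.png

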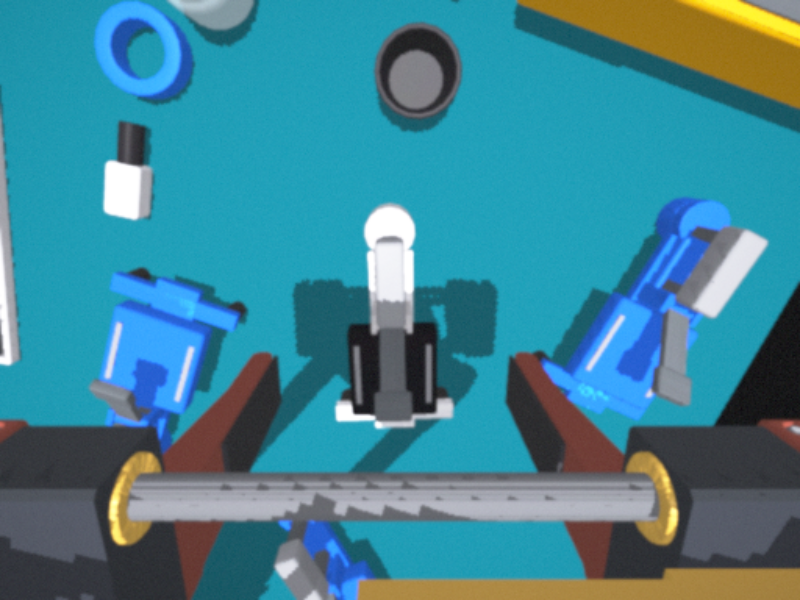

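The wrist view confirms it: white cup at (225,390), grey bar at rows 238–332 and columns 375–412, against a predicted centre column of 393. The neighbours are well clear of the fingers. Going down.

Request:
move_arm([
  [[0,0,4],0,1],
  [[0,0,8],0,1],
  [[0,0,11],0,1],
  [[0,0,13],0,1],
  [[0,0,14.6],0,1],
  [[0,0,15.8],0,1],
  [[0,0,16.6],0,1],
  [[0,0,16.6],0,1],
])

```text
t: 3.65
eef_pos: [0.6272, -0.2161, 0.0553]
ee_rot: [0.988, 0.152, -0.001, -0.001]
ft_force: [0.3, 0.5, -0.0]
gripper_width: 0.0877
```

Request:
move_arm([
  [[0,0,0],0,-0.3],
  [[0,0,0],0,-0.4],
  [[0,0,0],0,-0.5],
  [[0,0,0],0,-1],
  [[0,0,0],0,-1],
  [[0,0,0],0,-1],
  [[0,0,0],0,-1],
  [[0,0,0],0,-1],
], newtons=50)

```text
t: 4.32
eef_pos: [0.6288, -0.2155, 0.0567]
ee_rot: [0.988, 0.152, 0.0, -0.0]
ft_force: [0.2, 0.5, 0.7]
gripper_width: 0.0378
```

Request:
move_arm([
  [[0,0,0],0,-1],
  [[0,0,0],0,-1],
  [[0,0,0],0,-1],
  [[0,0,0],0,-1],
  [[0,0,0],0,-1],
  [[0,0,0],0,-1],
  [[0,0,0],0,-1],
])

```text
t: 4.9
eef_pos: [0.6285, -0.2155, 0.0562]
ee_rot: [0.988, 0.152, -0.0, -0.0]
ft_force: [1.1, 0.1, -4.0]
gripper_width: 0.0195
```

Request:
move_arm([
  [[0,0,-0.5],0,-1],
  [[0,0,-1.2],0,-1],
  [[0,0,-2.5],0,-1],
  [[0,0,-4.5],0,-1],
  [[0,0,-7],0,-1],
  [[0,0,-10],0,-1],
  [[0,0,-13],0,-1],
  [[0,0,-15],0,-1],
], newtons=60)

```text
t: 5.57
eef_pos: [0.6298, -0.2162, 0.2113]
ee_rot: [0.988, 0.152, 0.002, 0.001]
ft_force: [1.3, -0.2, -5.9]
gripper_width: 0.0198
```

```bash
python3 - <<'E'
from h import *
from cell import arm
s=arm.get_state(); d=arm.get_image("wrist"); np.savez("w2.npz",**d,pose=pose(s)); print(s["eef_pos"],s["ft_force"],s["torque"],s["gripper_width"])
cv2.imwrite("pics/w2.png",cv2.resize(d["img"][:,:,::-1],(800,600)))
d=arm.get_image("scene");cv2.imwrite("pics/s2.png",cv2.resize(d["img"][:,:,::-1][100:270,110:350],(800,567),interpolation=cv2.INTER_CUBIC))
E
```

```text
[ 0.62977447 -0.21622818  0.21128124] [ 1.30717346 -0.21779492 -5.87240741] [ 0.01959155 -0.36682075 -0.04278917] 0.01979441350639555
```

View pics/w2.png

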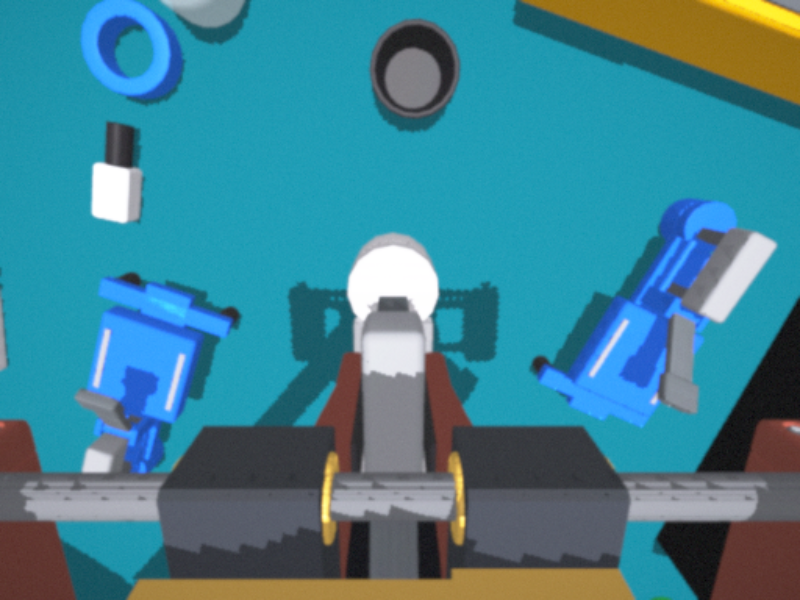

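View pics/s2.png

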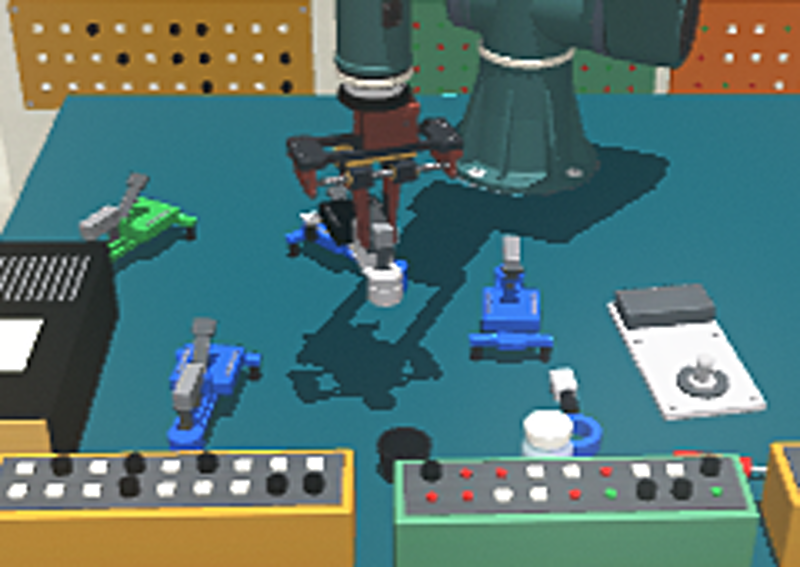

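```bash
python3 - <<'E'
from h import *
d=dict(np.load("w2.npz"));T=d["pose"]
# tray rel tool: tool x along tray x; tray point (X,Y,Z) -> tool (X-hx, -Y, z0-Z)
for dx in (.028,):
  for pitch in (0,2,4):
    a=np.radians(pitch)
    for n,q in [("capc",(0,0,.034)),("cap front",(.019,0,.034)),("cap L",(0,.019,.034)),("cap R",(0,-.019,.034)),("mouth front",(.019,0,0)),("bar front top",(.002,0,.087))]:
        # nose-up pitch about handle
        x=q[0]+.028; z=q[2]-.075
        x,z=x*np.cos(a)-z*np.sin(a),x*np.sin(a)+z*np.cos(a)
        P=T@np.array([x+0.0,-q[1],-.019-z,1]); print(pitch,n,(proj(d,P[:3],T)*800/512).round(1))
import cv2
b=d["img"][130:250,200:320,::-1]; cv2.imwrite("pics/w2c.png",cv2.resize(b,None,fx=5,fy=5,interpolation=cv2.INTER_CUBIC))
E
```

```text
0 capc [[295.6 394.4]]
0 cap front [[250.  394.4]]
0 cap L [[295.7 348.3]]
0 cap R [[295.5 440.6]]
0 mouth front [[236.2 394.1]]
0 bar front top [[339.4 395.1]]
2 capc [[293.  394.4]]
2 cap front [[247.3 394.4]]
2 cap L [[293. 348.]]
2 cap R [[292.9 440.9]]
2 mouth front [[231.2 394.2]]
2 bar front top [[342.  395.1]]
4 capc [[290.4 394.4]]
4 cap front [[244.7 394.4]]
4 cap L [[290.5 347.6]]
4 cap R [[290.4 441.3]]
4 mouth front [[226.3 394.2]]
4 bar front top [[344.8 395.1]]
```

View pics/w2c.png

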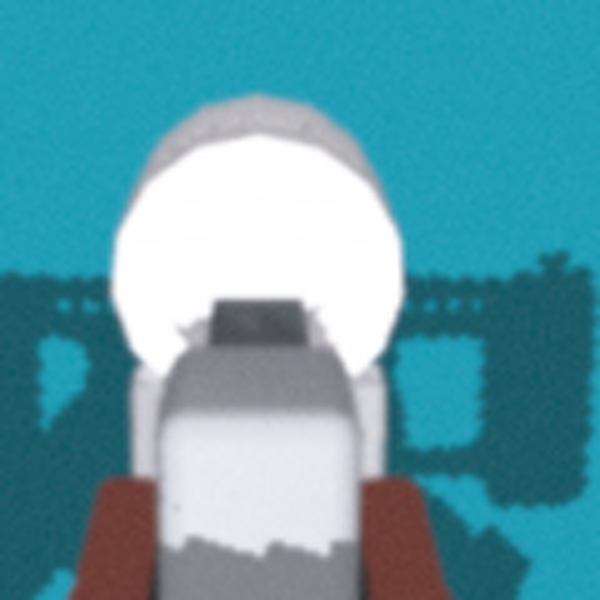

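Lifted and level: the cup cap is at (300,393), about 2 mm further forward in the grip than nominal. Moving to a viewpoint behind the ball.

Request:
move_arm([
  [[0.5,-3,0],2,-1],
  [[1,-7,0],4,-1],
  [[1.5,-11,0],6,-1],
  [[2,-15,0],8,-1],
  [[2,-19,0],9.6,-1],
  [[2,-23,0],9.6,-1],
  [[2,-27,0],9.6,-1],
  [[2,-31,0],9.6,-1],
])

```text
t: 6.33
eef_pos: [0.5527, 0.0875, 0.2055]
ee_rot: [0.998, 0.069, -0.001, -0.0]
ft_force: [0.3, 0.6, -5.4]
gripper_width: 0.0197
```

Request:
move_arm([
  [[0.6,-3,0],0,-1],
  [[1,-5.5,0],0,-1],
  [[1.2,-7,0],0,-1],
  [[1.2,-7,0],0,-1],
  [[1.2,-7,0],0,-1],
  [[1.2,-7,0],0,-1],
])

```text
t: 6.83
eef_pos: [0.5561, 0.1563, 0.2059]
ee_rot: [0.998, 0.069, -0.001, 0.0]
ft_force: [-0.1, 0.3, -5.6]
gripper_width: 0.0197
```

```bash
python3 - <<'E'
from h import *
from cell import arm
s=arm.get_state(); d=arm.get_image("wrist"); np.savez("w3.npz",**d,pose=pose(s)); print(s["eef_pos"],s["ft_force"],s["torque"])
cv2.imwrite("pics/w3.png",cv2.resize(d["img"][:,:,::-1],(800,600)))
cv2.imwrite("pics/w3c.png",cv2.resize(d["img"][:,:,::-1][80:230,160:350],(798,630)[:1]+(600,),interpolation=cv2.INTER_CUBIC))
E
```

```text
[0.55610949 0.15631108 0.20586947] [-0.14628038  0.33820752 -5.64118903] [ 0.02379212 -0.29022739 -0.02065381]
```

View pics/w3.png

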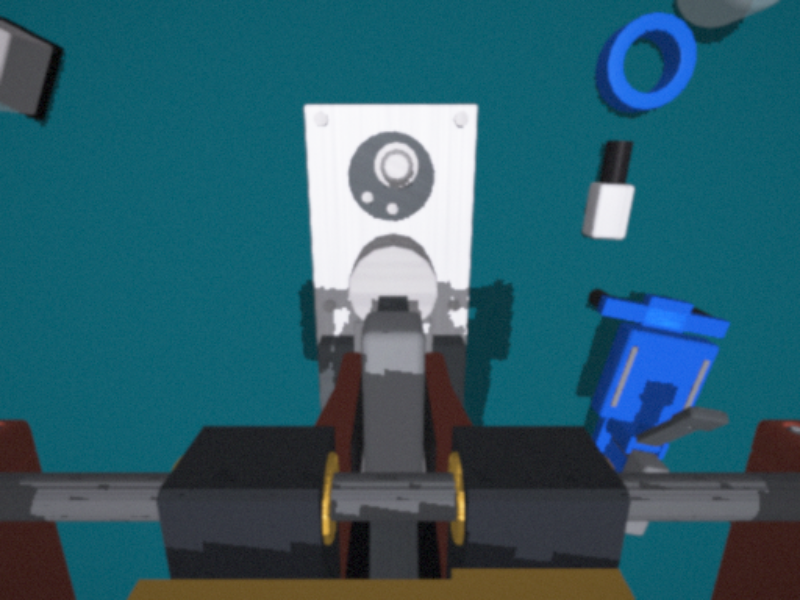

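```bash
python3 - <<'E'
from h import *
d=dict(np.load("w3.npz"));b=d["img"][75:150,210:290,::-1]; cv2.imwrite("pics/w3d.png",cv2.resize(b,None,fx=8,fy=8,interpolation=cv2.INTER_CUBIC))
E
```

```text
(no output)
```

View pics/w3d.png

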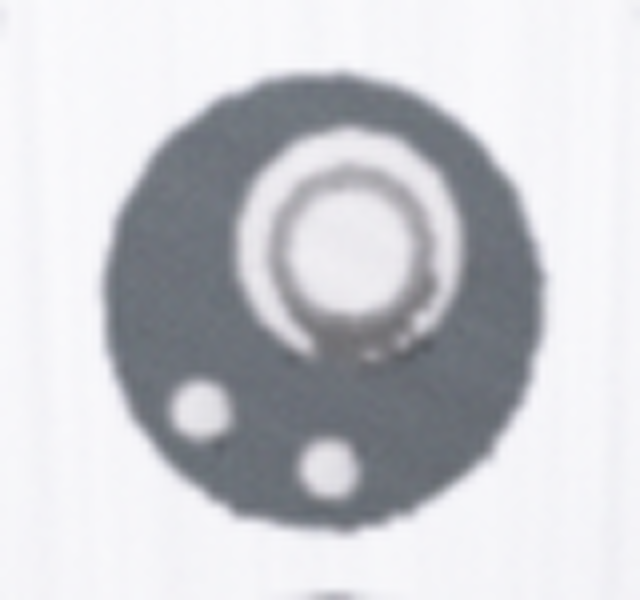

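```bash
python3 - <<'E'
from h import *
d=dict(np.load("w3.npz"));T=d["pose"]
S=lambda c,r:(75+(r+.5)/8-.5,210+(c+.5)/8-.5)
for n,c,r,z in [("flat",352,252,.057),("disc",323,301,.018),("boss",350,244,.024),("discL",103,301,.018),("discR",543,301,.018)]:
    X=ray(d,*S(c,r),z,T); print(n,X.round(4),"tool",(np.linalg.inv(T)@np.r_[X,1])[:3].round(4))
# plate edges heading
for r,c in [(105,304),(105,477),(280,314),(280,470)]:
    print(ray(d,r/1.5625,c/1.5625,.012,T).round(4))
# cup cap circle from w3: rows same as w2?
print(T[:3,:3].round(4))
E
```

```text
flat [0.6325 0.1653 0.057 ] tool [0.0771 0.0015 0.1487]
disc [0.6247 0.1681 0.018 ] tool [ 0.0698 -0.0023  0.1878]
boss [0.633  0.1654 0.024 ] tool [0.0777 0.0015 0.1817]
discL [0.6204 0.199  0.018 ] tool [ 0.0699 -0.0336  0.1877]
discR [0.6289 0.1371 0.018 ] tool [0.0698 0.0289 0.1878]
[0.6637 0.2353 0.012 ]
[0.6805 0.1138 0.012 ]
[0.537  0.2172 0.012 ]
[0.5538 0.095  0.012 ]
[[ 9.904e-01  1.379e-01 -1.500e-03]
 [ 1.379e-01 -9.904e-01 -9.000e-04]
 [-1.600e-03  7.000e-04 -1.000e+00]]
```

Request:
move_arm([
  [[0,0.1,2],0.2,-1],
  [[0,0.2,4.5],0.2,-1],
  [[0,0.2,6.5],0.2,-1],
  [[0,0.2,7.8],0.2,-1],
  [[0,0.2,8.4],0.2,-1],
  [[0,0.2,8.4],0.2,-1],
  [[0,0.2,8.4],0.2,-1],
  [[0,0.2,8.4],0.2,-1],
])

```text
t: 7.55
eef_pos: [0.5581, 0.1548, 0.1238]
ee_rot: [0.998, 0.067, 0.001, -0.0]
ft_force: [0.0, -0.5, -5.0]
gripper_width: 0.0194
```

```bash
python3 - <<'E'
from h import *
from cell import arm
s=arm.get_state(); d=arm.get_image("wrist"); np.savez("w4.npz",**d,pose=pose(s)); print(s["eef_pos"],s["ft_force"],s["torque"],pose(s)[:3,:3].round(4))
cv2.imwrite("pics/w4.png",cv2.resize(d["img"][:,:,::-1][60:225,160:340],(720,660)[:1]+(600,) if 0 else None,fx=3.6,fy=3.6,interpolation=cv2.INTER_CUBIC))
E
```

```text
[0.55811732 0.1548032  0.12377175] [ 0.02154486 -0.48177954 -4.98304313] [ 0.04552318 -0.30016449 -0.05092771] [[ 9.910e-01  1.336e-01  2.000e-03]
 [ 1.336e-01 -9.910e-01  3.000e-04]
 [ 2.000e-03 -1.000e-04 -1.000e+00]]
```

View pics/w4.png

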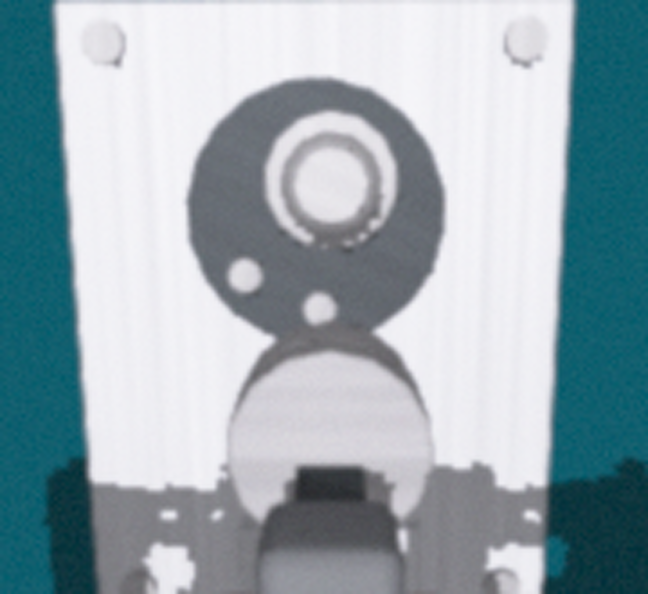

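```bash
python3 - <<'E'
from h import *
d=dict(np.load("w4.npz"));T=d["pose"];Ti=np.linalg.inv(T)
f,cx,cy=K(d);C=d["T_tool_cam"]
def tz(c,r,z): # tool-plane z
    r=60+(r+.5)/3.6-.5;c=160+(c+.5)/3.6-.5
    w=C[:3,:3]@np.array([(c-cx)/f,(r-cy)/f,1]);o=C[:3,3];return (o+w*(z-o[2])/w[2]).round(4)
h=T[2,3]
print("flat",tz(330,184,h-.057),"disc",tz(316,207,h-.018),"boss",tz(331,178.5,h-.024))
zc=.056-.034
print("cap front",tz(330,350,zc),"L",tz(228,450,zc),"R",tz(433,450,zc),"mouth front",tz(330,330,.056))
E
```

```text
flat [ 0.0752 -0.0008  0.0668] disc [ 0.0686 -0.0042  0.1058] boss [ 0.0754 -0.0005  0.0998]
cap front [ 0.0489 -0.0008  0.022 ] L [ 0.0309 -0.019   0.022 ] R [0.0309 0.0175 0.022 ] mouth front [ 0.0468 -0.0008  0.056 ]
```

Request:
move_arm([
  [[1.5,0,0],0,-1],
  [[3,0,0],0,-1],
  [[4.2,0,0],0,-1],
  [[4.6,0,0],0,-1],
  [[4.6,0,0.2],0,-1],
  [[4.6,0,0.5],0,-1],
  [[4.6,0,0.7],0,-1],
  [[4.6,0,0.7],0,-1],
])

```text
t: 8.27
eef_pos: [0.601, 0.1611, 0.1149]
ee_rot: [0.998, 0.067, -0.001, 0.0]
ft_force: [0.3, 1.2, -6.3]
gripper_width: 0.0197
```

Request:
move_arm([
  [[0,0,0.1],0,-1],
  [[0,0,0.2],0,-1],
  [[0,0,0.3],0,-1],
  [[0,0,0.4],0,-1],
  [[0,0,0.5],0,-1],
  [[0,0,0.5],0,-1],
])

```text
t: 8.77
eef_pos: [0.6025, 0.1612, 0.1105]
ee_rot: [0.998, 0.067, -0.0, -0.0]
ft_force: [0.8, -0.1, -5.6]
gripper_width: 0.0198
```

Request:
move_arm([
  [[0,0,0.1],0,-1],
  [[0,0,0.2],0,-1],
  [[0,0,0.3],0,-1],
  [[0,0,0.3],0,-1],
])

```text
t: 9.1
eef_pos: [0.6025, 0.1612, 0.1074]
ee_rot: [0.998, 0.067, -0.0, -0.0]
ft_force: [-0.5, -0.5, -6.1]
gripper_width: 0.0195
```

```bash
python3 - <<'E'
from cell import arm
for i in range(4):
    s=arm.get_state(); print(s["t"],s["eef_pos"].round(4),s["ft_force"].round(1),s["torque"].round(2)); arm.get_image("top")
E
```

```text
9.1 [0.6025 0.1612 0.1074] [-0.5 -0.5 -6.1] [ 0.05 -0.3  -0.  ]
9.15 [0.6025 0.1612 0.1075] [ 0.2 -0.5 -6.7] [ 0.06 -0.29  0.05]
9.2 [0.6026 0.1612 0.1076] [ 0.5 -0.3 -5.5] [ 0.03 -0.22 -0.04]
9.25 [0.6026 0.1612 0.1077] [ 0.6 -0.7 -6.2] [ 0.04 -0.31  0.02]
```

Request:
move_arm([
  [[0,0,0.1],0,-1],
  [[0,0,0.2],0,-1],
  [[0,0,0.3],0,-1],
  [[0,0,0.4],0,-1],
  [[0,0,0.5],0,-1],
  [[0,0,0.5],0,-1],
])

```text
t: 9.8
eef_pos: [0.6024, 0.1612, 0.1024]
ee_rot: [0.998, 0.067, -0.0, -0.0]
ft_force: [-0.4, -0.1, -5.6]
gripper_width: 0.0196
```

Request:
move_arm([
  [[0,0,0.1],0,-1],
  [[0,0,0.2],0,-1],
  [[0,0,0.3],0,-1],
  [[0,0,0.4],0,-1],
  [[0,0,0.5],0,-1],
  [[0,0,0.5],0,-1],
])

```text
t: 10.3
eef_pos: [0.6025, 0.1612, 0.0974]
ee_rot: [0.998, 0.067, -0.0, -0.0]
ft_force: [-0.6, 0.1, -5.1]
gripper_width: 0.0197
```

Request:
move_arm([
  [[0,0,0.1],0,-1],
  [[0,0,0.2],0,-1],
  [[0,0,0.3],0,-1],
  [[0,0,0.3],0,-1],
])

```text
t: 10.63
eef_pos: [0.6025, 0.1612, 0.0945]
ee_rot: [0.998, 0.067, -0.0, -0.0]
ft_force: [0.1, 0.4, -5.5]
gripper_width: 0.0196
```

Request:
move_arm([
  [[0,0,0.05],0,-1],
  [[0,0,0.1],0,-1],
  [[0,0,0.1],0,-1],
])

```text
t: 10.88
eef_pos: [0.6026, 0.1612, 0.0936]
ee_rot: [0.998, 0.067, -0.0, -0.0]
ft_force: [-0.2, 0.3, -6.0]
gripper_width: 0.0201
```

Request:
move_arm([
  [[0,0,0.05],0,-1],
  [[0,0,0.1],0,-1],
  [[0,0,0.1],0,-1],
])

```text
t: 11.13
eef_pos: [0.6026, 0.1612, 0.0926]
ee_rot: [0.998, 0.067, -0.0, -0.0]
ft_force: [0.4, -0.2, -6.8]
gripper_width: 0.0195
```

Request:
move_arm([
  [[0,0,0.04],0,-1],
  [[0,0,0.08],0,-1],
  [[0,0,0.08],0,-1],
])

```text
t: 11.38
eef_pos: [0.6028, 0.1612, 0.0921]
ee_rot: [0.998, 0.067, 0.0, -0.0]
ft_force: [-0.3, 0.0, -3.6]
gripper_width: 0.0197
```

Request:
move_arm([
  [[0,0,0.04],0,-1],
  [[0,0,0.08],0,-1],
  [[0,0,0.08],0,-1],
])

```text
t: 11.63
eef_pos: [0.6029, 0.1613, 0.0921]
ee_rot: [0.998, 0.067, 0.0, -0.0]
ft_force: [-2.0, 0.1, 4.5]
gripper_width: 0.0199
```

```bash
python3 - <<'E'
from h import *
from cell import arm
s=arm.get_state(); print(s["ft_force"].round(1),s["torque"].round(2))
d=arm.get_image("scene");cv2.imwrite("pics/s5.png",cv2.resize(d["img"][:,:,::-1][130:260,240:400],None,fx=4.5,fy=4.5,interpolation=cv2.INTER_CUBIC))
d=arm.get_image("wrist");cv2.imwrite("pics/w5.png",cv2.resize(d["img"][:,:,::-1],(800,600)))
E
```

```text
[-2.   0.1  4.5] [-0.11  0.37 -0.03]
```

View pics/s5.png

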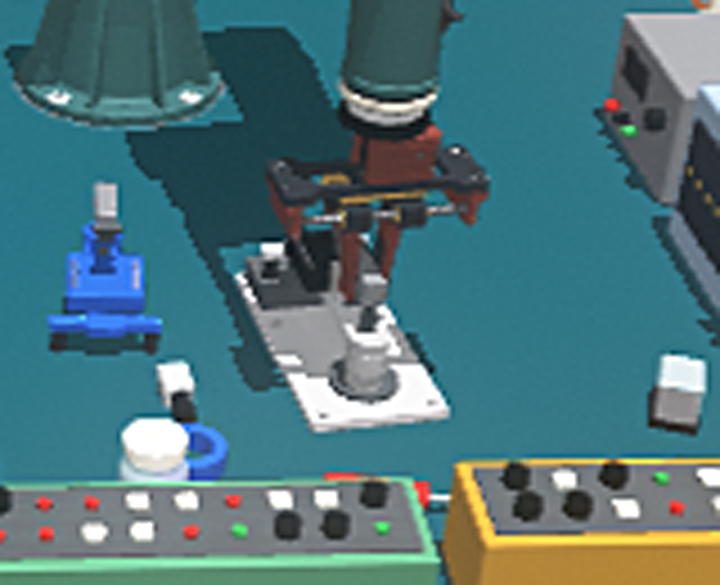

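View pics/w5.png

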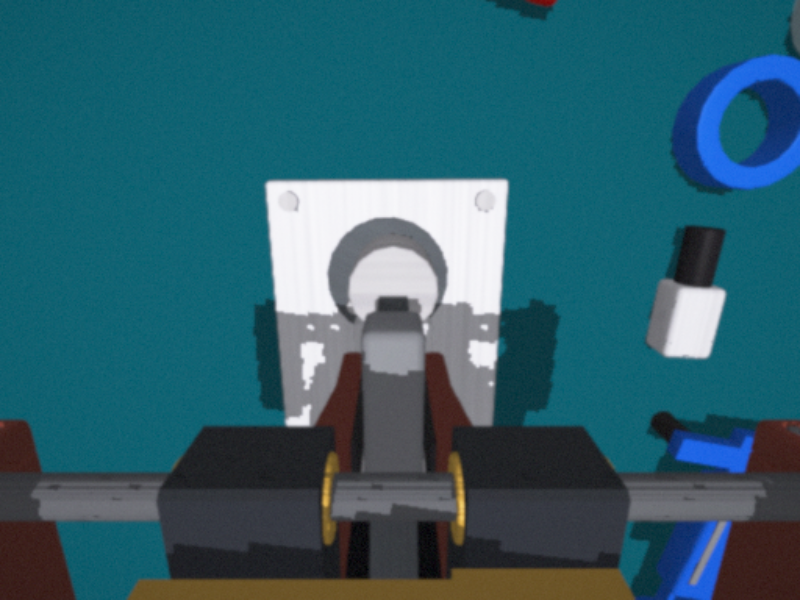

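Contact came with the TCP at z = 0.092, exactly the height expected when coupled. The torque puts the support between cup and feet, so both are bearing. Releasing.

Request:
move_arm([
  [[0,0,-0.07],0,-1],
  [[0,0,-0.07],0,-0.4],
  [[0,0,-0.07],0,-0.2],
  [[0,0,-0.07],0,0],
  [[0,0,-0.07],0,0],
  [[0,0,-0.07],0,0],
  [[0,0,-0.07],0,0],
])

```text
t: 12.32
eef_pos: [0.6027, 0.1612, 0.0918]
ee_rot: [0.998, 0.067, 0.0, -0.0]
ft_force: [-0.3, -0.1, -0.2]
gripper_width: 0.0439
```

Request:
move_arm([
  [[0,0,-0.5],0,0],
  [[0,0,-1.5],0,0],
  [[0,0,-3],0,0],
  [[0,0,-6],0,0],
  [[0,0,-9],0,0],
  [[0,0,-12],0,0],
  [[0,0,-14],0,0],
  [[0,0,-14],0,0],
])

```text
t: 12.98
eef_pos: [0.6059, 0.1618, 0.2383]
ee_rot: [0.998, 0.067, 0.005, -0.0]
ft_force: [0.2, 0.8, 0.1]
gripper_width: 0.0442
```

```bash
python3 - <<'E'
from h import *
from cell import arm
s=arm.get_state(); print(s["eef_pos"],s["ft_force"].round(1),s["torque"].round(2),s["gripper_width"])
d=arm.get_image("scene");cv2.imwrite("pics/s6.png",cv2.resize(d["img"][:,:,::-1][150:250,260:380],None,fx=6,fy=6,interpolation=cv2.INTER_CUBIC))
d=arm.get_image("wrist");np.savez("w6.npz",**d,pose=pose(s));cv2.imwrite("pics/w6.png",cv2.resize(d["img"][:,:,::-1],(800,600)))
E
```

```text
[0.60590396 0.16178943 0.23825701] [0.2 0.8 0.1] [-0.06 -0.01  0.01] 0.04419507145295257
```

View pics/s6.png

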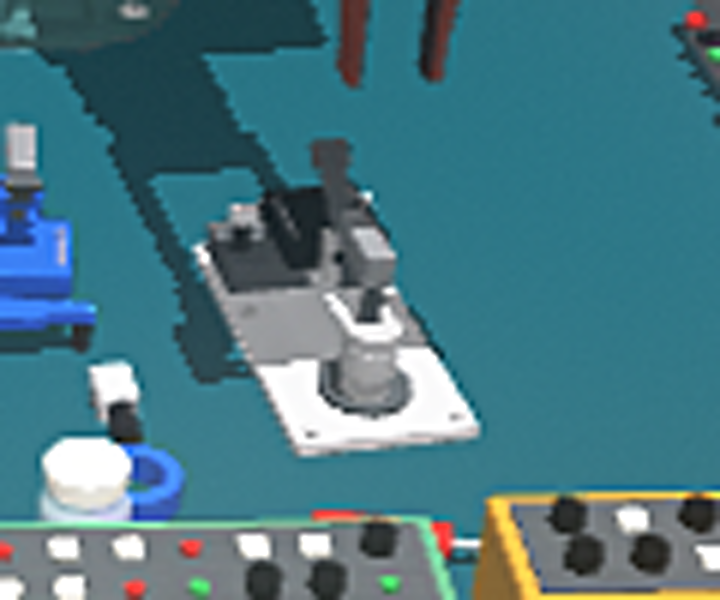

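View pics/w6.png

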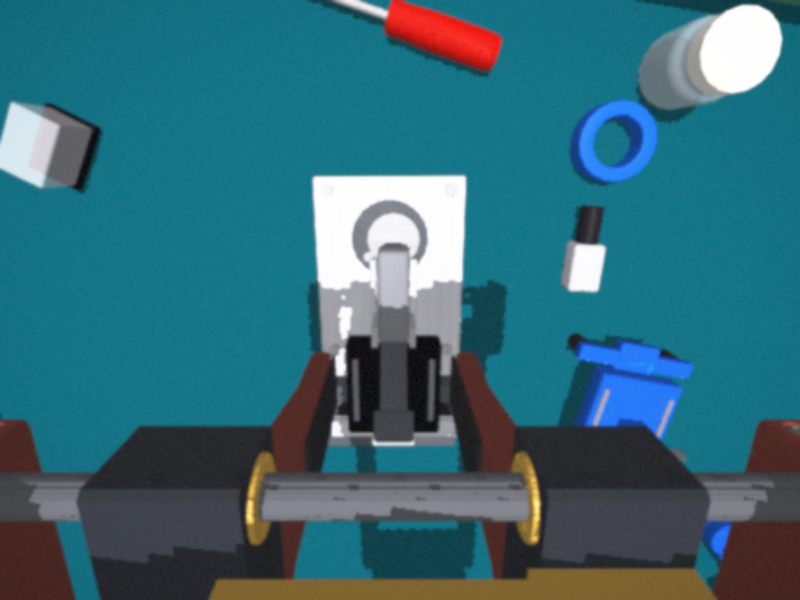

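The tray stands coupled on its own: cup at (235,392) inside the disc, lever still up with its pad at (425,393), and the other things untouched. Shutting the gripper and moving above the pad.

Request:
move_arm([
  [[-3.5,0,0],0,-1],
  [[-6.8,0,0],0,-1],
  [[-6.8,0,2],0,-1],
  [[-6.8,0,4],0,-1],
  [[-6.8,0,5.5],0,-1],
  [[-6.8,0,7],0,-1],
  [[-6.8,0,7.4],0,-1],
  [[-6.8,0,7.4],0,-1],
], newtons=10)

```text
t: 13.75
eef_pos: [0.5331, 0.1518, 0.1555]
ee_rot: [0.998, 0.067, -0.003, 0.0]
ft_force: [0.5, -0.8, 0.1]
gripper_width: 0.0007
```

```bash
python3 - <<'E'
from h import *
from cell import arm
s=arm.get_state(); print(s["eef_pos"],s["ft_force"].round(1),s["torque"].round(2),s["gripper_width"])
d=arm.get_image("scene");cv2.imwrite("pics/s7.png",cv2.resize(d["img"][:,:,::-1][130:230,260:380],None,fx=6,fy=6,interpolation=cv2.INTER_CUBIC))
E
```

```text
[0.53313226 0.1517566  0.15549143] [ 0.5 -0.8  0.1] [-0.02 -0.04  0.  ] 0.000654462545133312
```

View pics/s7.png

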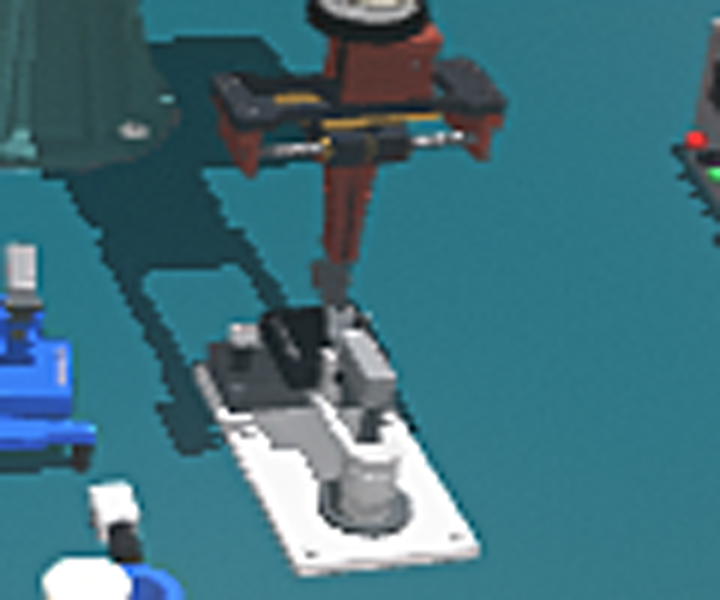

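Request:
move_arm([
  [[0,0,0.6],0,-1],
  [[-0.2,0,1.2],0,-1],
  [[-0.4,0,1.8],0,-1],
  [[-0.8,0,2.4],0,-1],
  [[-1,0,2.8],0,-1],
  [[-1,0,2.8],0,-1],
])

```text
t: 14.3
eef_pos: [0.5249, 0.1507, 0.1295]
ee_rot: [0.998, 0.067, 0.0, -0.0]
ft_force: [-0.2, -1.0, 2.3]
gripper_width: 0.0005
```

Request:
move_arm([
  [[-0.3,0,0.5],0,-1],
  [[-0.6,0,1],0,-1],
  [[-0.9,0,1.5],0,-1],
  [[-1.1,0,1.9],0,-1],
  [[-1.2,0,2.1],0,-1],
  [[-1.2,0,2.1],0,-1],
])

```text
t: 14.8
eef_pos: [0.5145, 0.1493, 0.1091]
ee_rot: [0.998, 0.067, 0.001, -0.0]
ft_force: [3.5, 1.1, 3.2]
gripper_width: 0.0005
```

Request:
move_arm([
  [[0,0,0.2],0,-1],
  [[0,0,0.4],0,-1],
  [[0,0,0.6],0,-1],
  [[0,0,0.7],0,-1],
  [[0,0,0.7],0,-1],
])

```text
t: 15.22
eef_pos: [0.5133, 0.1491, 0.1016]
ee_rot: [0.998, 0.067, -0.0, -0.0]
ft_force: [2.0, 0.2, 2.8]
gripper_width: 0.0005
```

Request:
move_arm([
  [[0,0,0.05],0,-1],
  [[0,0,0.1],0,-1],
  [[0,0,0.1],0,-1],
])

```text
t: 15.47
eef_pos: [0.5133, 0.1491, 0.1011]
ee_rot: [0.998, 0.067, -0.0, -0.0]
ft_force: [1.9, 0.1, 7.4]
gripper_width: 0.0005
```

Request:
move_arm([
  [[0,0,0.04],0,-1],
  [[0,0,0.08],0,-1],
  [[0,0,0.08],0,-1],
])

```text
t: 15.72
eef_pos: [0.5133, 0.1492, 0.1009]
ee_rot: [0.998, 0.067, -0.0, -0.0]
ft_force: [-0.0, 0.0, 13.3]
gripper_width: 0.0005
```

Request:
move_arm([
  [[0,0,0.02],0,-1],
  [[0,0,0.04],0,-1],
  [[0,0,0.04],0,-1],
])

```text
t: 15.97
eef_pos: [0.5133, 0.1492, 0.1008]
ee_rot: [0.998, 0.067, 0.0, -0.0]
ft_force: [-1.0, -0.2, 16.5]
gripper_width: 0.0003
```

Hard stop at z = 0.101 with 16.5 N, which is the height given for lever fully down. Retreating upward.

Request:
move_arm([
  [[0,0,-0.5],0,-1],
  [[0,0,-2],0,-1],
  [[0,0,-5],0,-1],
  [[0,0,-8],0,-1],
  [[0,0,-11],0,-1],
  [[0,0,-14],0,-1],
  [[0,0,-14],0,-1],
  [[0,0,-14],0,-1],
])

```text
t: 16.63
eef_pos: [0.5129, 0.1491, 0.2403]
ee_rot: [0.998, 0.067, 0.0, -0.0]
ft_force: [-0.7, -0.4, -0.1]
gripper_width: 0.0003
```

```bash
python3 - <<'E'
from h import *
from cell import arm
s=arm.get_state(); print(s["eef_pos"],s["ft_force"].round(1),s["torque"].round(2),s["gripper_width"])
d=arm.get_image("scene");cv2.imwrite("pics/s8.png",cv2.resize(d["img"][:,:,::-1][130:230,260:380],None,fx=6,fy=6,interpolation=cv2.INTER_CUBIC))
d=arm.get_image("wrist");cv2.imwrite("pics/w8.png",cv2.resize(d["img"][:,:,::-1],(800,600)))
E
```

```text
[0.51292816 0.14910688 0.24025936] [-0.7 -0.4 -0.1] [ 0.02 -0.   -0.05] 0.00025825752016203017
```

View pics/s8.png

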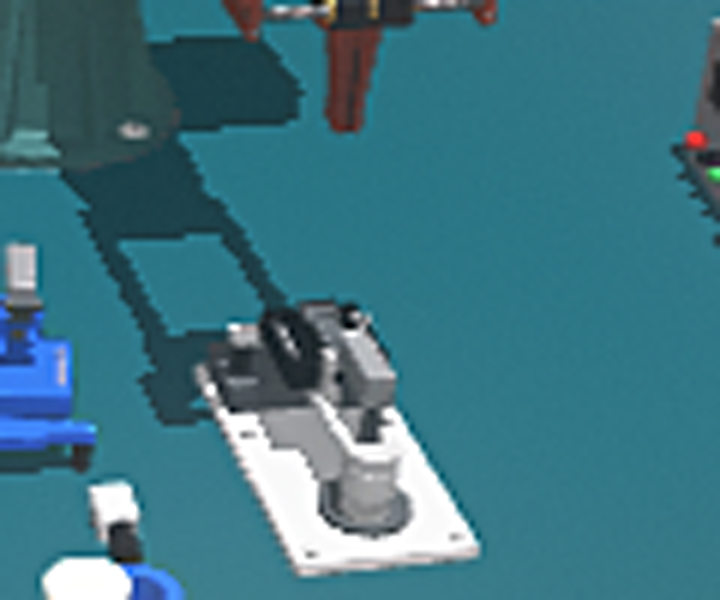

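View pics/w8.png

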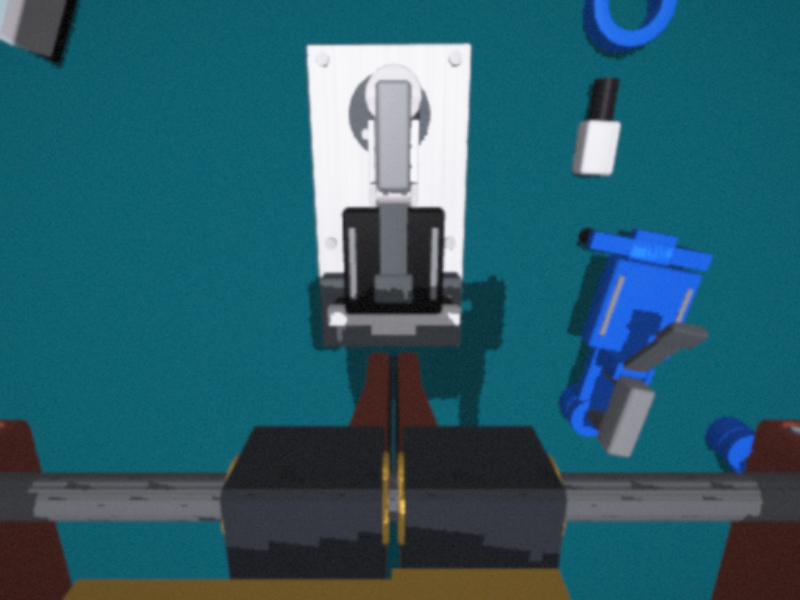

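The lever lies level at (240,393), the cup is on the ball at (90,393), the feet are on the rest bar, and nothing is touching. Handing in.

```bash
python3 -c "
from cell import arm
print(arm.close_job())"
```

```text
the job is handed in; nothing more can be done
None
```

The job is done and handed in at about 17 s on the robot's clock. I lifted the white/black tray by its handle, found the ball in two wrist-camera views, and lowered the cup over it. Then I let go of the tray, pressed the latch lever down and backed away.

- **Cup home:** there was no contact on the way down until the gripper tip was at 92 mm, which is the coupled height (soles at 36 mm). Contact force there was about 10 N, and the torque showed cup and feet sharing the load.
- **Lever:** it stayed up until the cup was home. It then met a hard stop with the tip at 101 mm and 16.5 N, the height given for fully down, and the last pictures show it lying level.
- **At hand-in:** the last pictures show the cup on the ball and the feet end resting on the bar. The arm is 14 cm clear with no force on it, and the tape, plug and relay look unmoved. The jar, cap and screwdriver I only saw unmoved in earlier pictures.
- **Disagreement:** the cup's cap and mouth edges gave cup positions about 2 mm apart, so I aimed between them and the cup went on without touching.

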